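# Index the jar-filling turntable to its next hole

## Robot

A 6-joint arm with a two-finger parallel gripper is mounted at the origin on the work surface. World frame = base frame: x ahead of the robot, y to its left, z up, the work surface at z = 0. Lengths are in m, angles in rad, forces in N, time in s.
With the tool pointing down it reaches from about 0.375 to 0.9 m from the base axis. Payload 3.1 kg.
Tool frame: the origin (TCP) lies midway between the tips of the shut fingers; the grasp point (between the pads) lies 19 mm behind it; x points along the fingers, z is the direction in which the jaws open and shut, and the axes are right-handed (so a half turn about x gives the same grasp; the last joint's range is limited). The gripper opens to 85 mm and grips with 20 to 120 N. Pads are 22 mm wide; open, the fingers measure 114 mm over their backs; the gripper's body (76 mm by 85 mm) begins 54 mm behind the grasp point. The pads swing forward as they close: fully open they stand 13 mm farther back than shut.
Start: joints at [1.085, 0.527, 1.433, -0, 1.181, -0.178], TCP at [0.189, 0.596, 0.231] pointing down, gripper open.
Joint ranges: [-3.08, 3.08], [-0.75, 2.2], [0.22, 2.44], [-1.43, 4.57], [0, 2.65], [-2.85, 2.85]. Speed limits (rad/s): [2.79, 2.79, 3.14, 3.14, 3.14, 3.14].

## Interface

Orientations are given as a unit quaternion [x, y, z, w].
In Python, from station import status, snapshot, camera_params, ticket gives the robot as it stands.
- The arm moves only by the tool arm_command, never from a script. Its argument "series" is a list that holds one entry, the list of rows, each a list of 4 numbers: the shift along the tool's x, y, z in mm, then the turn about the tool's x in rad. A call has 1 to 10 rows; each row shifts and turns the commanded pose from where the row before left it, along the tool's axes as they then stand; what a row does not reach is not made up. A row lasts 1/10 s, in which the tool goes at most 50 mm and 8.59 degrees, less where a joint would pass 70% of its speed; a pose out of reach is approached as far as the arm can. A call is refused whole if a number of a shift passes 50 or a number of a turn 0.15, either way. A call with a gripper value outside its range is refused whole. "jaw" is the opening in per cent of the stroke, from 0 (shut) to 100 (fully open), set as the call begins (left out, the last holds). The fingers move at their own pace and stop on an object; "force" is the grip in N (left out, the last holds). Time passes only in rows, so rows that do not move let the fingers close. It gives the time, the measured TCP pose, the force and the opening at its end, in the units of the state.
- status.sense(): the state, without advancing time (a new reading comes with each control period).
- snapshot(name): name is "scene" or "top"; returns the picture (420x560x3 uint8, red, green, blue); there is no depth.
- camera_params(name): a dict with "fovy" (degrees; the focal length in pixels is half the picture's height over the tangent of half this angle, whatever the lens; pixels are square), "cx", "cy" (the principal point, pixels), "k1" (the pictures are not rectified: a ray, as slopes to the right and down, at radius r is drawn at 1 + k1 r^2 times it, then the intrinsics apply), "extrinsics" (4x4, takes a point from camera to world coordinates). Camera axes: x right, y down, z forward; pixel columns grow to the right and rows downward; lengths in m; the calibration is good to about 2 mm. A picture is of the moment at which its call begins. camera_params takes no time and is no camera call.
- ticket.sign_off(): hands the job in, once; it reports no verdict.
The state is a dict: "t": time; "q": joint angles; "qd": joint speeds; "tau": joint torques, N m; "tcp_pos": TCP position; "tool_rot": TCP orientation; "force": force on the tool from outside, world axes, zero at the start; "ft_torque": the same for the moment, N m; "finger_gap": opening from 0.0 (shut) to 1.0 (fully open).
Only numpy, scipy, OpenCV 4.12 (cv2) and the standard library are available. Lean on these libraries where they do the work, as an engineer would, in place of code of your own. Each camera call takes 0.05 s, during which the arm holds its last target. There are 200 camera calls.

## Task

Bring the next empty jar under the filling spout: pull the red spring plunger up out of its hole, turn the tray counter-clockwise (seen from above) to the next hole, and let the plunger drop fully home there so that the tray is locked. Do it gently: find the hole by feel, never force the pin hard against the index plate or the side of a hole, keep the jars standing in their places, and leave the other things on the bench alone.

Things in the scene. Friction and masses are not known exactly. Their poses are not given: they have to be found in the camera images.
- station: The filling station, fixed to the bench: a round grey base 400 mm across and 20 mm thick with, on its far side, a steel column (240 mm tall) and an arm that holds a spout 100 mm from the tray's axis, 165 mm over the bench. Origin: on the bench at the tray's axis, z up; its x axis points from the tray's axis to the column.
- axis (a point): The tray's upright turning axis, at the tray's top (57 mm over the bench). The tray is an aluminium disc 280 mm across, 12 mm thick; a 36 mm wide lug at its edge, on the robot's side, carries the plunger 168 mm from the axis. The bearing drags by 0.30 N m (1.5 N at the plunger). Stops about 50 degrees clockwise and 100 degrees counter-clockwise of the start.
- knob (a point): Centre of the plunger's red knob, an upright round knob 28 mm across and 36 mm tall; with the plunger fully down this point is 102 mm over the bench (knob from 84 to 120 mm). Below it is a steel housing 21 mm across that stands on the lug, from 57 to 80 mm over the bench. The plunger rides on the tray and moves straight up and down; it does not turn in the tray.
- plunger (a joint): Height of the plunger in m: 0 fully home in a hole, about 0.010 when the pin's end stands on the index plate, 0.018 fully pulled up. A spring pushes it down with 7 N (home) to 9.5 N (fully up). In a hole the pin has 1.25 mm of play either way along the circle; fingers closing off-centre on the knob use it up and then load the pin.
- tray (a joint): Angle of the tray in rad: 0 at the start, where the plunger stands in a hole, growing counter-clockwise seen from above.
- first_hole (a point): Mouth of the hole in the steel where the plunger starts. Holes are 12.5 mm wide along the circle; the pin is 10 mm thick with a round end and goes 10 mm deep. The next hole is the first one in the brass, 38 to 52 degrees counter-clockwise: where exactly differs and is not measured, so drag the pin over the plate until it drops. A further hole follows 45 degrees beyond: do not go on to it.
- sector: Index plate under the lug, a curved band 146 to 190 mm from the tray's axis, its top 38 mm over the bench: a fixed steel part, then counter-clockwise a brass part, 0.5 mm lower, clamped by hand. Plate and pin should never bear on each other with more than 30 N, the spring's push included. Origin: on the bench at the tray's axis, x towards the plunger's start.
- jar0_mid (a point): Centre of a filled honey jar, 58 mm across, 75 mm tall, loose on the tray, 100 mm from its axis. z up along the jar.
- jar1_mid (a point): Centre of the filled jar that starts under the spout, like the other.
- jar2_mid (a point): Centre of the empty jar that comes under the spout next, same size, clear glass, loose on the tray.
- jar3_mid (a point): Centre of the last empty jar on the tray, same size.
- lid0: Brass-coloured jar lid, 56 mm across, 12 mm tall, loose on the bench; to be left alone. Origin under its centre.
- lid1: A second jar lid, like the first; to be left alone.
- tub: White tub with a red cap, 110 mm across, 100 mm tall, on the scale; to be left alone. Origin under its centre.
- tape: Yellow roll, 90 mm across, 24 mm tall, lying on the bench; to be left alone.
Mind the look-alikes: they are no part of the job. Leave any turquoise look-alike of the part that bears jar0_mid alone.

How it is judged:
On the way, in this order (a step that is already met when the one before it is completed fails the run):
1. the plunger is pulled clear of its first hole (value of joint plunger above 0.0105 m and value of joint tray below 0.2 rad), for 0.05 s.
2. the tray is turned counter-clockwise, at least half-way to the next hole (value of joint tray above 0.35 rad), for 0.05 s.
At the end, for the whole second after the job is handed in: Plunger less than 3 mm from fully home in the next hole; tray at rest, 34 to 57 degrees counter-clockwise of its start. All four jars within 6 degrees of upright, 82 to 118 mm from the axis; the next empty jar at least 75 mm from the axis towards the column (value of joint plunger below 0.003 m and value of joint tray between 0.6 and 1 rad and velocity of joint tray between -0.02 and 0.02 rad/s and horizontal distance between jar0_mid and axis between 0.082 and 0.118 m and horizontal distance between jar1_mid and axis between 0.082 and 0.118 m and horizontal distance between jar2_mid and axis between 0.082 and 0.118 m and horizontal distance between jar3_mid and axis between 0.082 and 0.118 m and x of jar2_mid in the frame of station above 0.075 m and angle between each of jar0_mid, jar1_mid, jar2_mid, jar3_mid's own z axis and vertical below 0.1 rad); the robot touches nothing.
It fails at once if pin and index plate bear on each other (or anything else on the plate) with more than 30 N (contact force between sector and anything else above 30 N).
It fails at once if a jar tips by more than 17 degrees (angle between any of jar0_mid, jar1_mid, jar2_mid, jar3_mid's own z axis and vertical above 0.3 rad).
It fails at once if the tray is turned past the next hole, beyond 63 degrees (value of joint tray above 1.1 rad).
It fails at once if a lid, the tub or the roll is moved by more than 25 mm (distance of any of lid0, lid1, tub, tape from where it was at the start of the episode above 0.025 m).
It also fails if it takes over 61 s, if anything falls off the work surface, if the arm or the gripper's body presses on something with over 40 N, if the wrist force passes 120 N, or if a joint passes its speed limit or range.

## Working session

There is one attempt and no reset: what is moved stays moved. The work goes in short steps, Python scripts to look and compute and a tool call to move; the robot and the scene stay as the last step left them, time stands still between calls to the robot, and variables do not carry over. Pictures are saved under pics/ and viewed, about 8 in all and at most 12, crops included, and the job is handed in when it is done.

Besides the shell and the picture viewer there is one more tool, called after "Request:" by a JSON object that holds its "name" and its "arguments". arm_command: Moves the arm, as the interface text tells. Its arguments: {"type":"object","properties":{"series":{"type":"array"},"jaw":{"type":"number"},"force":{"type":"number"}},"required":["series"]}

```bash
ls; mkdir -p pics
python3 - <<'E'
from station import status, snapshot, camera_params
import cv2,numpy as np
s=status.sense()
for k in s: print(k,np.round(s[k],3))
for n in("scene","top"):
    p=camera_params(n);print(n,{k:(np.round(v,4).tolist()) for k,v in p.items()})
    im=snapshot(n);np.save(f"{n}.npy",im);cv2.imwrite(f"pics/{n}0.png",im[:,:,::-1])
E
```

```text
pics
t 0.0
q [ 1.086  0.528  1.434  0.     1.181 -0.179]
qd [ 0.002 -0.001 -0.001 -0.     0.002  0.   ]
tau [ 2.0000e-03 -4.4234e+01 -1.7803e+01 -0.0000e+00  8.0000e-03 -0.0000e+00]
tcp_pos [0.188 0.595 0.23 ]
tool_rot [-0.418  0.571  0.417  0.57 ]
force [-0.065  0.565 -0.051]
ft_torque [ 0.09  -0.032  0.032]
finger_gap 0.997
scene {'fovy': 56.5191, 'cx': 285.9161, 'cy': 206.7629, 'k1': -0.094, 'extrinsics': [[-0.7656, 0.4637, -0.4459, 1.0575], [0.6431, 0.5667, -0.515, 0.5916], [0.0139, -0.681, -0.7321, 1.037], [0.0, 0.0, 0.0, 1.0]]}
top {'fovy': 56.7536, 'cx': 288.0738, 'cy': 206.432, 'k1': -0.0887, 'extrinsics': [[0.0105, -0.983, 0.1832, 0.2993], [-0.9998, -0.0135, -0.015, -0.0598], [0.0172, -0.183, -0.983, 1.1199], [0.0, 0.0, 0.0, 1.0]]}
```

View pics/scene0.png

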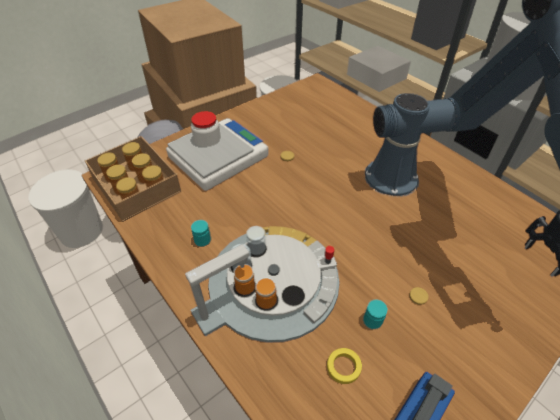

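View pics/top0.png

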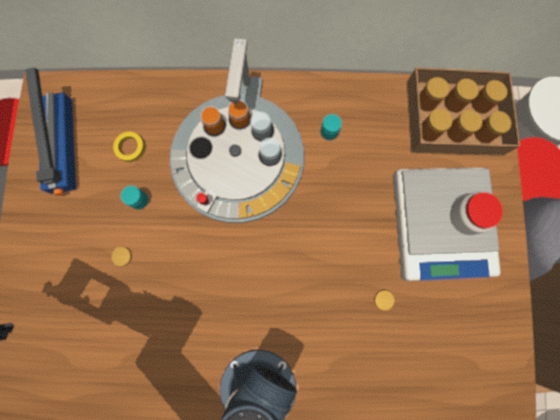

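The scene picture shows the red knob at about (329,254) and the tray hub at (274,269). In the top picture the knob is at (202,198), the hub at (235,151), and the brass part lies counter-clockwise, to its right. The turquoise look-alike jars at (134,197) and (331,126) in the top picture are to be avoided. The other red things are the tub cap at (484,210) and the edges of the picture. Only the small knob on the tray lug fits the plunger.

```bash
cat > h.py <<'E'
import numpy as np,cv2
from station import status,snapshot,camera_params
def ray(n,uv):
    p=camera_params(n);f=210/np.tan(np.radians(p["fovy"]/2))
    K=np.array([[f,0,p["cx"]],[0,f,p["cy"]],[0,0,1]])
    x=cv2.undistortPoints(np.array([[uv]],float),K,np.array([p["k1"],0,0,0]))[0,0]
    E=np.array(p["extrinsics"]);d=E[:3,:3]@[x[0],x[1],1];return E[:3,3],d/np.linalg.norm(d)
def onplane(n,uv,z):
    o,d=ray(n,uv);return o+d*(z-o[2])/d[2]
def tri(a,b):
    (o,d),(p,e)=ray("scene",a),ray("top",b)
    s=np.linalg.lstsq(np.c_[d,-e],p-o,rcond=None)[0]
    A,B=o+s[0]*d,p+s[1]*e;return (A+B)/2,np.linalg.norm(A-B)
def blobs(im,lo,hi,roi,amin=8):
    h=cv2.cvtColor(im,cv2.COLOR_RGB2HSV);h[...,0]=(h[...,0].astype(int)+60)%180
    m=cv2.inRange(h,lo,hi);k=np.zeros_like(m);x,y,X,Y=roi;k[y:Y,x:X]=m[y:Y,x:X]
    n,_,st,c=cv2.connectedComponentsWithStats(k)
    return [(c[i],st[i]) for i in range(1,n) if st[i][4]>=amin]
RED=((50,140,70),(68,255,255))
E
cat > m.py <<'E'
from h import *
S,T=np.load("scene.npy"),np.load("top.npy")
a=blobs(S,*RED,(300,230,350,280));b=blobs(T,*RED,(185,180,220,215))
print(a,b)
P,e=tri(max(a,key=lambda t:t[1][4])[0],max(b,key=lambda t:t[1][4])[0]);print("knob",P.round(4),e)
# base disc ellipse (grey-blue) / hub
for n,im,r in(("scene",S,(262,258,286,280)),("top",T,(224,140,246,162))):
    g=cv2.cvtColor(im,cv2.COLOR_RGB2GRAY);x,y,X,Y=r;m=(g[y:Y,x:X]<130).astype(np.uint8)
    k,_,st,c=cv2.connectedComponentsWithStats(m);i=1+np.argmax(st[1:,4]);uv=c[i]+[x,y]
    print(n,"hub",uv,st[i],onplane(n,uv,.065).round(4))
    if n=="scene":su=uv
A,e=tri(su,uv);print("hub",A.round(4),e,"r",np.hypot(*(P-A)[:2]))
out=[cv2.resize(I[y:y+100,x:x+100],(390,390),interpolation=cv2.INTER_CUBIC) for I,x,y in((S,265,215),(T,165,130))]
cv2.imwrite("pics/crop1.png",np.hstack(out)[:,:,::-1])
E
python3 m.py
```

```text
[(array([329.26804124, 251.90721649]), array([326, 246,   8,  14,  97], dtype=int32))] [(array([201.76666667, 198.2       ]), array([197, 193,  11,  11,  90], dtype=int32))]
knob [0.5075 0.1558 0.1039] 0.0008839896071956739
scene hub [273.27184466 269.82524272] [  6   6  12  12 103] [0.6585 0.0794 0.065 ]
top hub [234.80555556 150.26851852] [  5   5  12  12 108] [0.656  0.0771 0.065 ]
hub [0.6571 0.0775 0.0617] 0.00013539786183980746 r 0.1687941174150497
```

View pics/crop1.png

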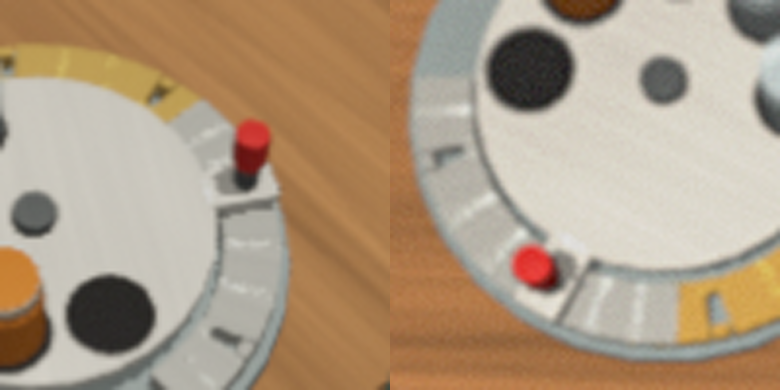

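The crop shows the red knob on its lug, with its housing below, at the steel end next to the brass part. Triangulation puts the knob 0.1688 m from the axis (0.168 expected) at a height of about 0.104 m (0.102 expected). Next I correct for the visible-surface bias and plan the approach.

```bash
cat > k.py <<'E'
from h import *
from scipy.spatial.transform import Rotation as R
S,T=np.load("scene.npy"),np.load("top.npy");C=[]
for n,uv in(("scene",(329.27,251.91)),("top",(201.77,198.2))):
    o,d=ray(n,uv);h=np.hypot(d[0],d[1]);c=-d[2]
    t=np.pi*14**2*c;s=28*36*h;w=s/(s+t)
    P=onplane(n,uv,.120*(1-w)+.102*w);C.append(P[:2]+w*.011*d[:2]/h);print(n,w.round(2),C[-1].round(4))
K=np.mean(C,0);A=np.array([.6571,.0775]);v=K-A
print("K",K,"r",np.linalg.norm(v),"az",np.degrees(np.arctan2(v[1],v[0])))
s=status.sense();M=R.from_quat(s["tool_rot"]).as_matrix();print(M.round(3))
az=np.degrees(np.arctan2(M[1,2],M[0,2]));print("z az",az,"q1",np.degrees(s["q"][0]),"q6",np.degrees(s["q"][5]))
tgt=np.r_[K,.25];print("delta tool mm",M.T@(tgt-s["tcp_pos"])*1000)
for n,zz in(("top",.02),):
    for uv in((134,197),):print("turq",onplane(n,uv,.06))
E
python3 k.py
```

```text
scene 0.55 [0.5061 0.1552]
top 0.33 [0.5082 0.1558]
K [0.50717824 0.15551155] r 0.1690039496939135 az 152.50985678789593
[[-0.001 -0.953  0.302]
 [-0.002  0.302  0.953]
 [-1.     0.    -0.002]]
z az 72.42222998910708 q1 62.19531270277565 q6 -10.226977104074729
delta tool mm [ -19.10024691 -436.67783401 -322.9684329 ]
turq [0.51781027 0.35681676 0.06      ]
```

Request:
{"name": "arm_command", "arguments": {"series": [[[-10,-30,-23,0],[-10,-30,-23,0],[0,-32,-23,0],[0,-32,-23,0],[0,-32,-23,0],[0,-32,-23,0],[0,-32,-23,0],[0,-32,-23,0],[0,-32,-23,0],[0,-32,-23,0]]], "jaw": 60, "force": 20}}

```text
t: 1.1
tcp_pos: [0.421, 0.2796, 0.2511]
tool_rot: [-0.418, 0.571, 0.418, 0.57]
force: [0.4, -0.2, -0.3]
finger_gap: 0.599
```

Request:
{"name": "arm_command", "arguments": {"series": [[[0,-30,-23,0],[0,-30,-23,0],[0,-30,-23,0],[0,-30,-23,0],[0,0,0,0.15],[0,0,0,0.15],[0,0,0,0.15],[0,0,0,0.15],[0,0,0,0.15],[0,0,0,0.15]]]}}

```text
t: 2.1
tcp_pos: [0.5067, 0.1571, 0.2509]
tool_rot: [-0.126, 0.696, 0.126, 0.695]
force: [0.8, -0.2, 1.6]
finger_gap: 0.599
```

Request:
{"name": "arm_command", "arguments": {"series": [[[0,0,0,0.15],[0,0,0,0.15],[0,0,0,0.15],[0,0,0,0.15],[0,0,0,0.15],[0,0,0,0.1],[0,0,0,0]]]}}

```text
t: 2.8
tcp_pos: [0.5068, 0.1571, 0.2509]
tool_rot: [0.17, 0.687, -0.17, 0.686]
force: [0.5, -0.1, 0.2]
finger_gap: 0.597
```

```bash
cat > d.py <<'E'
from h import *
import sys
from scipy.spatial.transform import Rotation as R
A=np.array([.6571,.0775])
def rep(tgt=None):
    s=status.sense();M=R.from_quat(s["tool_rot"]).as_matrix()
    z=np.degrees(np.arctan2(M[1,2],M[0,2]));v=s["tcp_pos"][:2]-A
    print("t",s["t"],"tcp",np.round(s["tcp_pos"],4),"F",np.round(s["force"],2),"Ftool",(M.T@s["force"]).round(2),"gap",round(s["finger_gap"]*85,1),"q6",round(np.degrees(s["q"][5])),"zaz",z.round(2),"xdown",M[:,0].round(4),"tcp r,az",np.linalg.norm(v).round(4),np.degrees(np.arctan2(v[1],v[0])).round(2))
    if tgt is not None:print("delta",(M.T@(np.array(tgt)-s["tcp_pos"])*1000).round(1))
if __name__=="__main__": rep([float(x) for x in sys.argv[1:]] or None)
E
python3 d.py .5072 .1555 .25
```

```text
t 2.8 tcp [0.5068 0.1571 0.2509] F [ 0.53 -0.05  0.2 ] Ftool [-0.2   0.2   0.49] gap 50.7 q6 33 zaz -27.83 xdown [-1.e-03 -1.e-04 -1.e+00] tcp r,az 0.1701 152.09
delta [ 0.9 -1.2  1.1]
```

Request:
{"name": "arm_command", "arguments": {"series": [[[25,-1.2,1.1,0],[25,0,0,0],[25,0,0,0],[25,0,0,0],[20,0,0,0],[15,0,0,0],[15,0,0,0],[15,0,0,0],[0,0,0,0]]]}}

```text
t: 3.7
tcp_pos: [0.506, 0.1554, 0.0845]
tool_rot: [0.169, 0.688, -0.17, 0.685]
force: [0.2, 0.0, 0.5]
finger_gap: 0.602
```

```bash
python3 d.py .5072 .1555 .086
python3 - <<'E'
from h import *
S,T=snapshot("scene"),snapshot("top")
out=[cv2.resize(I[y:y+100,x:x+100],(390,390),interpolation=cv2.INTER_CUBIC) for I,x,y in((S,280,205),(T,155,150))]
cv2.imwrite("pics/crop2.png",np.hstack(out)[:,:,::-1])
E
```

```text
t 3.7 tcp [0.506  0.1554 0.0845] F [0.15 0.01 0.46] Ftool [-0.46  0.08  0.13] gap 51.2 q6 33 zaz -27.74 xdown [-4.6e-03 -4.0e-04 -1.0e+00] tcp r,az 0.17 152.73
delta [-1.5  0.6  1. ]
```

View pics/crop2.png

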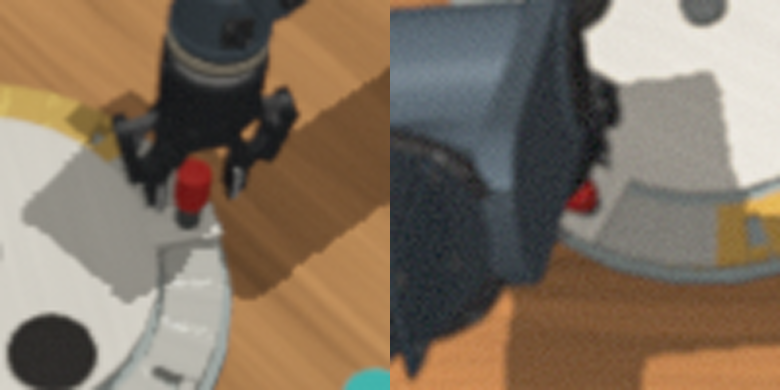

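The crop shows the knob upright between the two fingers, at about (193,185) in its left half, with one finger on each side. I close gently along the radius.

Request:
{"name": "arm_command", "arguments": {"series": [[[-1,0.5,1.5,0],[0,0,0,0],[0,0,0,0],[0,0,0,0],[0,0,0,0],[0,0,0,0]]], "jaw": 37}}

```text
t: 4.4
tcp_pos: [0.5091, 0.1553, 0.0874]
tool_rot: [0.17, 0.686, -0.17, 0.686]
force: [0.1, -0.7, -0.2]
finger_gap: 0.367
```

Request:
{"name": "arm_command", "arguments": {"series": [[[0,0,0,0],[0,0,0,0],[0,0,0,0],[0,0,0,0]]], "jaw": 33}}

```text
t: 4.8
tcp_pos: [0.5082, 0.1555, 0.0872]
tool_rot: [0.17, 0.687, -0.17, 0.686]
force: [-3.4, 2.3, 3.5]
finger_gap: 0.334
```

```bash
python3 d.py
```

```text
t 4.8 tcp [0.5082 0.1555 0.0872] F [-3.43  2.33  3.51] Ftool [-3.51  0.45 -4.13] gap 28.4 q6 33 zaz -27.85 xdown [-1.8e-03  2.0e-04 -1.0e+00] tcp r,az 0.1681 152.35
```

Request:
{"name": "arm_command", "arguments": {"series": [[[0,0,-0.6,0],[0,0,0,0],[0,0,0,0],[0,0,0,0]]], "jaw": 28, "force": 25}}

```text
t: 5.2
tcp_pos: [0.5081, 0.1556, 0.0873]
tool_rot: [0.17, 0.687, -0.17, 0.686]
force: [-3.9, 2.3, 4.0]
finger_gap: 0.322
```

```bash
python3 d.py
```

```text
t 5.2 tcp [0.5081 0.1556 0.0873] F [-3.9   2.28  3.95] Ftool [-3.95  0.19 -4.51] gap 27.3 q6 33 zaz -27.85 xdown [-0.001 -0.    -1.   ] tcp r,az 0.1683 152.34
```

Request:
{"name": "arm_command", "arguments": {"series": [[[-2,0,0,0],[-3,0,0,0],[-3,0,0,0],[-3,0,0,0],[-3,0,0,0],[0,0,0,0],[0,0,0,0]]]}}

```text
t: 5.9
tcp_pos: [0.508, 0.1556, 0.1012]
tool_rot: [0.17, 0.687, -0.17, 0.686]
force: [-2.3, 1.5, -8.3]
finger_gap: 0.317
```

```bash
python3 d.py
```

```text
t 5.9 tcp [0.508  0.1556 0.1012] F [-2.27  1.46 -8.28] Ftool [ 8.28  0.24 -2.68] gap 27.0 q6 33 zaz -27.85 xdown [-0.001 -0.    -1.   ] tcp r,az 0.1683 152.35
```

Request:
{"name": "arm_command", "arguments": {"series": [[[0,-1.68,0.01,-0.01],[0,-3.36,0.03,-0.02],[0,-5.04,0.08,-0.03],[0,-5.04,0.08,-0.03],[0,-5.04,0.08,-0.03],[0,-5.04,0.08,-0.03],[0,-5.04,0.08,-0.03],[0,-3.36,0.03,-0.02],[0,-1.68,0.01,-0.01],[0,0,0,0]]]}}

```text
t: 6.9
tcp_pos: [0.4949, 0.1224, 0.1012]
tool_rot: [0.097, 0.701, -0.097, 0.7]
force: [-3.7, 0.5, -7.9]
finger_gap: 0.321
```

```bash
python3 d.py
```

```text
t 6.9 tcp [0.4949 0.1224 0.1012] F [-3.74  0.48 -7.93] Ftool [ 7.93 -0.55 -3.72] gap 27.3 q6 17 zaz -15.78 xdown [-1.3e-03 -7.0e-04 -1.0e+00] tcp r,az 0.1683 164.53
```

Request:
{"name": "arm_command", "arguments": {"series": [[[0,-3.36,0.03,-0.02],[0,-5.04,0.08,-0.03],[0,-6.72,0.13,-0.04],[0,-6.72,0.13,-0.04],[0,-6.72,0.13,-0.04],[0,-6.72,0.13,-0.04],[0,-6.72,0.13,-0.04],[0,-5.04,0.08,-0.03],[0,-3.36,0.03,-0.02],[0,-1.68,0.01,-0.01]]]}}

```text
t: 7.9
tcp_pos: [0.4888, 0.071, 0.1012]
tool_rot: [-0.012, 0.707, 0.012, 0.707]
force: [-3.7, 1.8, -9.0]
finger_gap: 0.321
```

```bash
python3 d.py
python3 - <<'E'
from h import *
S,T=snapshot("scene"),snapshot("top")
out=[cv2.resize(I[y:y+130,x:x+130],(390,390),interpolation=cv2.INTER_CUBIC) for I,x,y in((S,215,185),(T,170,95))]
cv2.imwrite("pics/crop3.png",np.hstack(out)[:,:,::-1])
E
```

```text
t 7.9 tcp [0.4888 0.071  0.1012] F [-3.73  1.82 -9.01] Ftool [ 9.02  1.95 -3.66] gap 27.3 q6 -7 zaz 1.99 xdown [-9.e-04 -2.e-04 -1.e+00] tcp r,az 0.1684 -177.8
```

View pics/crop3.png

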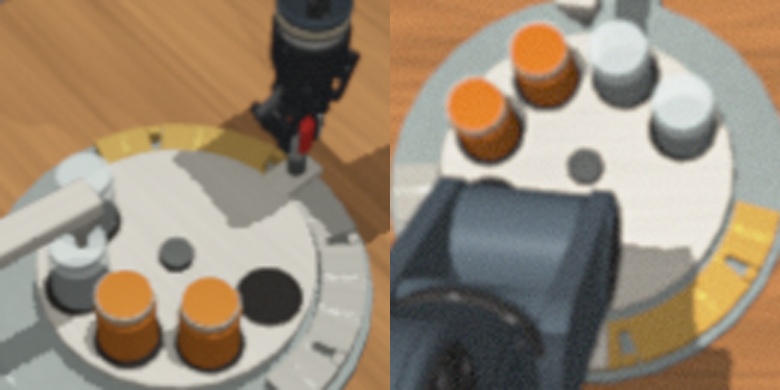

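The picture shows the tray turned about 30° with all four jars standing. The brass part's first hole is still ahead of the pin, at about (628,345) in the crop. I now lower the pin onto the plate, watching the force.

Request:
{"name": "arm_command", "arguments": {"series": [[[1,0,0,0],[1,0,0,0],[1,0,0,0],[0,0,0,0],[0,0,0,0]]]}}

```text
t: 8.5
tcp_pos: [0.4888, 0.0714, 0.0982]
tool_rot: [-0.012, 0.707, 0.012, 0.707]
force: [-4.5, -2.3, -9.5]
finger_gap: 0.32
```

Request:
{"name": "arm_command", "arguments": {"series": [[[0.5,0,0,0],[0,0,0,0]]]}}

```text
t: 8.7
tcp_pos: [0.4889, 0.0714, 0.0977]
tool_rot: [-0.012, 0.707, 0.012, 0.707]
force: [-5.4, -1.7, -9.0]
finger_gap: 0.321
```

Request:
{"name": "arm_command", "arguments": {"series": [[[0.5,0,0,0],[0,0,0,0]]]}}

```text
t: 8.9
tcp_pos: [0.4889, 0.0714, 0.0973]
tool_rot: [-0.012, 0.707, 0.012, 0.707]
force: [-6.8, -2.7, -8.9]
finger_gap: 0.319
```

Request:
{"name": "arm_command", "arguments": {"series": [[[0.4,0,0,0],[0,0,0,0]]]}}

```text
t: 9.1
tcp_pos: [0.4888, 0.0714, 0.0971]
tool_rot: [-0.012, 0.707, 0.012, 0.707]
force: [-5.7, -1.7, -6.7]
finger_gap: 0.316
```

Request:
{"name": "arm_command", "arguments": {"series": [[[0.3,0,0,0],[0,0,0,0]]]}}

```text
t: 9.3
tcp_pos: [0.4889, 0.0714, 0.097]
tool_rot: [-0.012, 0.707, 0.012, 0.707]
force: [-5.2, -2.1, -5.1]
finger_gap: 0.316
```

Request:
{"name": "arm_command", "arguments": {"series": [[[0,0,0,0],[0,0,0,0],[0,0,0,0],[0,0,0,0],[0,0,0,0]]], "jaw": 62}}

```text
t: 9.8
tcp_pos: [0.4901, 0.0714, 0.097]
tool_rot: [-0.012, 0.706, 0.012, 0.708]
force: [-1.1, -0.3, 0.3]
finger_gap: 0.622
```

Request:
{"name": "arm_command", "arguments": {"series": [[[0,0,0,0.1],[0,0,0,0.15],[0,0,0,0.15],[0,0,0,0.15],[0,0,0,0.15],[0,0,0,0.15],[0,0,0,0.15],[0,0,0,0.15],[0,0,0,0.15],[0,0,0,0.15]]]}}

```text
t: 10.8
tcp_pos: [0.4895, 0.0714, 0.0967]
tool_rot: [0.462, 0.536, -0.461, 0.536]
force: [-0.6, 0.0, 0.3]
finger_gap: 0.617
```

Request:
{"name": "arm_command", "arguments": {"series": [[[0,0,0,0.12],[0,0,0,0],[0,0,0,0]]]}}

```text
t: 11.1
tcp_pos: [0.4894, 0.0714, 0.0967]
tool_rot: [0.491, 0.509, -0.49, 0.509]
force: [-1.1, 0.1, -0.9]
finger_gap: 0.624
```

```bash
python3 d.py;  python3 - <<'E'
from h import *
S,T=snapshot("scene"),snapshot("top")
print(blobs(S,*RED,(280,190,350,270)),blobs(T,*RED,(200,180,270,230)))
out=[cv2.resize(I[y:y+100,x:x+100],(390,390),interpolation=cv2.INTER_CUBIC) for I,x,y in((S,265,185),(T,190,150))]
cv2.imwrite("pics/crop4.png",np.hstack(out)[:,:,::-1])
E
```

```text
t 11.1 tcp [0.4894 0.0714 0.0967] F [-1.12  0.08 -0.86] Ftool [ 0.86 -1.12 -0.13] gap 53.0 q6 83 zaz -87.86 xdown [ 4.e-04  0.e+00 -1.e+00] tcp r,az 0.1678 -177.92
[(array([314.08333333, 230.07407407]), array([310, 224,  10,  13, 108], dtype=int32))] []
```

View pics/crop4.png

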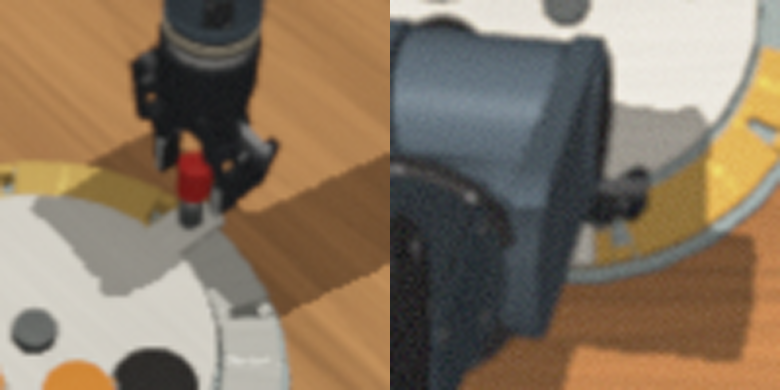

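The knob stands free between the fingers, which now sit on either side of it along the circle. It is at about (193,180) in the left half. I lower a little and close to a loose cage.

Request:
{"name": "arm_command", "arguments": {"series": [[[3,0,0,0],[3,0,0,0],[0,0,0,0],[0,0,0,0],[0,0,0,0],[0,0,0,0]]], "jaw": 38}}

```text
t: 11.8
tcp_pos: [0.4892, 0.0714, 0.0906]
tool_rot: [0.491, 0.509, -0.491, 0.509]
force: [-0.2, 0.4, -0.3]
finger_gap: 0.378
```

Request:
{"name": "arm_command", "arguments": {"series": [[[0,0,0.84,-0.005],[0,0,0.84,-0.005],[0,0,0.84,-0.005],[0,0,0.84,-0.005],[0,0,0.84,-0.005],[0,0,0.84,-0.005]]]}}

```text
t: 12.4
tcp_pos: [0.4894, 0.0671, 0.0906]
tool_rot: [0.484, 0.516, -0.483, 0.515]
force: [0.3, 3.0, 0.1]
finger_gap: 0.381
```

```bash
python3 d.py
```

```text
t 12.4 tcp [0.4894 0.0671 0.0906] F [0.31 3.04 0.09] Ftool [-0.08  0.5  -3.01] gap 32.4 q6 81 zaz -86.32 xdown [ 2.0e-04  1.5e-03 -1.0e+00] tcp r,az 0.168 -176.46
```

Request:
{"name": "arm_command", "arguments": {"series": [[[0,0,1.34,-0.008],[0,0,1.34,-0.008],[0,0,1.34,-0.008],[0,0,1.34,-0.008],[0,0,1.34,-0.008],[0,0,1.34,-0.008],[0,0,1.34,-0.008],[0,0,1.34,-0.008],[0,0,1.34,-0.008]]]}}

```text
t: 13.3
tcp_pos: [0.4904, 0.0543, 0.0905]
tool_rot: [0.464, 0.533, -0.465, 0.533]
force: [-0.3, 3.1, -1.6]
finger_gap: 0.378
```

```bash
python3 d.py
```

```text
t 13.3 tcp [0.4904 0.0543 0.0905] F [-0.28  3.11 -1.59] Ftool [ 1.59  0.15 -3.12] gap 32.2 q6 75 zaz -82.12 xdown [-6.e-04 -0.e+00 -1.e+00] tcp r,az 0.1683 -172.07
```

Request:
{"name": "arm_command", "arguments": {"series": [[[0,0.1,0.84,-0.005],[0,0,0.84,-0.005],[0,0,0.84,-0.005],[0,0,0.84,-0.005]]]}}

```text
t: 13.7
tcp_pos: [0.491, 0.0509, 0.0906]
tool_rot: [0.459, 0.538, -0.459, 0.538]
force: [-1.6, 2.0, -0.8]
finger_gap: 0.38
```

Request:
{"name": "arm_command", "arguments": {"series": [[[0,0.1,0.84,-0.005],[0,0,0.84,-0.005],[0,0,0.84,-0.005]]]}}

```text
t: 14.0
tcp_pos: [0.4916, 0.0485, 0.0907]
tool_rot: [0.455, 0.541, -0.455, 0.541]
force: [-2.0, 2.2, -0.4]
finger_gap: 0.381
```

Request:
{"name": "arm_command", "arguments": {"series": [[[0,0.1,0.84,-0.005],[0,0,0.84,-0.005],[0,0,0.84,-0.005]]]}}

```text
t: 14.3
tcp_pos: [0.4923, 0.0461, 0.0907]
tool_rot: [0.451, 0.545, -0.451, 0.545]
force: [-1.7, 2.0, -1.2]
finger_gap: 0.379
```

Request:
{"name": "arm_command", "arguments": {"series": [[[0,0,0.84,-0.005],[0,0,0.84,-0.005],[0,0,0.84,-0.005],[0,0,0.84,-0.005]]]}}

```text
t: 14.7
tcp_pos: [0.493, 0.0428, 0.0906]
tool_rot: [0.446, 0.549, -0.446, 0.549]
force: [-0.0, 1.5, 0.0]
finger_gap: 0.38
```

Request:
{"name": "arm_command", "arguments": {"series": [[[0,0,0.84,-0.005],[0,0,0.84,-0.005]]]}}

```text
t: 14.9
tcp_pos: [0.4935, 0.0409, 0.0906]
tool_rot: [0.443, 0.551, -0.443, 0.552]
force: [0.2, 0.5, -0.1]
finger_gap: 0.379
```

```bash
python3 d.py;  python3 - <<'E'
from h import *
S,T=snapshot("scene"),snapshot("top")
print(blobs(S,*RED,(265,180,350,270)),blobs(T,*RED,(200,180,280,230)))
out=[cv2.resize(I[y:y+100,x:x+100],(390,390),interpolation=cv2.INTER_CUBIC) for I,x,y in((S,255,180),(T,190,150))]
cv2.imwrite("pics/crop5.png",np.hstack(out)[:,:,::-1])
E
```

```text
t 14.9 tcp [0.4935 0.0409 0.0906] F [ 0.24  0.46 -0.14] Ftool [ 0.14  0.33 -0.39] gap 32.2 q6 69 zaz -77.54 xdown [ 5.e-04 -3.e-04 -1.e+00] tcp r,az 0.1676 -167.4
[(array([306.48684211, 225.34210526]), array([303, 219,   8,  13,  76], dtype=int32))] []
```

View pics/crop5.png

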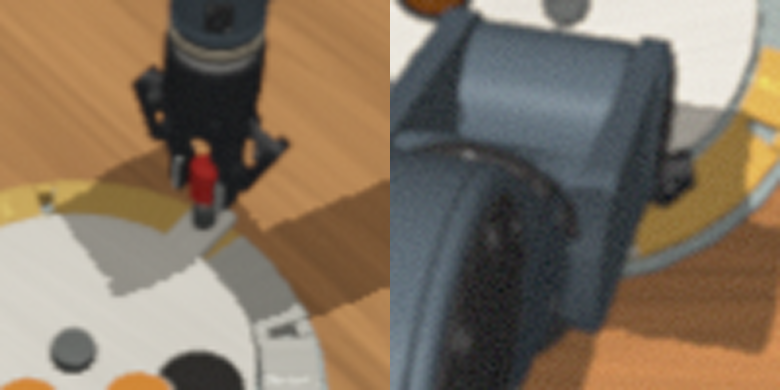

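```bash
cat > hy.py <<'E'
from h import *
import sys
A=np.array([.6571,.0775])
def hyp(uv):
  for up in(0,.0095):
    o,d=ray("scene",uv);h=np.hypot(d[0],d[1])
    P=onplane("scene",uv,.110+up)[:2]+.006*d[:2]/h-A
    print("up",up,"r",np.linalg.norm(P).round(4),"az",(np.degrees(np.arctan2(P[1],P[0]))%360).round(2))
for a in((329.27,251.91),(314.08,230.07),(306.49,225.34)):print(a);hyp(a)
E
python3 hy.py
```

```text
(329.27, 251.91)
up 0 r 0.1698 az 152.76
up 0.0095 r 0.167 az 150.52
(314.08, 230.07)
up 0 r 0.1731 az 184.02
up 0.0095 r 0.167 az 182.33
(306.49, 225.34)
up 0 r 0.1723 az 193.87
up 0.0095 r 0.1653 az 192.45
```

Request:
{"name": "arm_command", "arguments": {"series": [[[0,0,0.84,-0.005],[0,0,0.84,-0.005]]]}}

```text
t: 15.2
tcp_pos: [0.4939, 0.0393, 0.0907]
tool_rot: [0.44, 0.553, -0.44, 0.554]
force: [0.5, -0.4, -0.6]
finger_gap: 0.382
```

Request:
{"name": "arm_command", "arguments": {"series": [[[0,0,0.84,-0.005],[0,0,0.84,-0.005]]]}}

```text
t: 15.4
tcp_pos: [0.4941, 0.0378, 0.0906]
tool_rot: [0.437, 0.556, -0.437, 0.556]
force: [-0.2, -0.0, 0.1]
finger_gap: 0.384
```

```bash
python3 d.py
```

```text
t 15.4 tcp [0.4941 0.0378 0.0906] F [-0.19 -0.    0.12] Ftool [-0.12 -0.19 -0.04] gap 32.6 q6 68 zaz -76.41 xdown [ 2.e-04 -1.e-04 -1.e+00] tcp r,az 0.1678 -166.3
```

The push force fell to zero over about 3 mm, as it would if the rounded pin end pulled itself into the hole. I open, back off and check the height.

Request:
{"name": "arm_command", "arguments": {"series": [[[0,0,0,0],[0,0,0,0],[0,0,0,0],[-10,0,0,0],[-25,0,0,0],[-25,0,0,0],[-25,0,0,0],[0,0,0,0],[0,0,0,0]]], "jaw": 70}}

```text
t: 16.3
tcp_pos: [0.4941, 0.0379, 0.1764]
tool_rot: [0.438, 0.555, -0.437, 0.556]
force: [-0.2, -0.1, 0.0]
finger_gap: 0.697
```

```bash
python3 d.py;  python3 - <<'E'
from h import *
import hy
S,T=snapshot("scene"),snapshot("top")
b=blobs(S,*RED,(265,180,350,270));print(b,blobs(T,*RED,(200,180,280,230)));hy.hyp(max(b,key=lambda t:t[1][4])[0])
out=[cv2.resize(I[y:y+130,x:x+130],(390,390),interpolation=cv2.INTER_CUBIC) for I,x,y in((S,215,180),(T,170,95))]
cv2.imwrite("pics/crop6.png",np.hstack(out)[:,:,::-1])
E
```

```text
t 16.3 tcp [0.4941 0.0379 0.1764] F [-0.24 -0.14  0.04] Ftool [-0.04 -0.27  0.08] gap 59.3 q6 68 zaz -76.42 xdown [ 1.6e-03 -3.0e-04 -1.0e+00] tcp r,az 0.1677 -166.36
(329.27, 251.91)
up 0 r 0.1698 az 152.76
up 0.0095 r 0.167 az 150.52
(314.08, 230.07)
up 0 r 0.1731 az 184.02
up 0.0095 r 0.167 az 182.33
(306.49, 225.34)
up 0 r 0.1723 az 193.87
up 0.0095 r 0.1653 az 192.45
[(array([305.91428571, 226.02857143]), array([302, 220,   9,  14, 105], dtype=int32))] []
up 0 r 0.1689 az 193.82
up 0.0095 r 0.162 az 192.37
```

View pics/crop6.png

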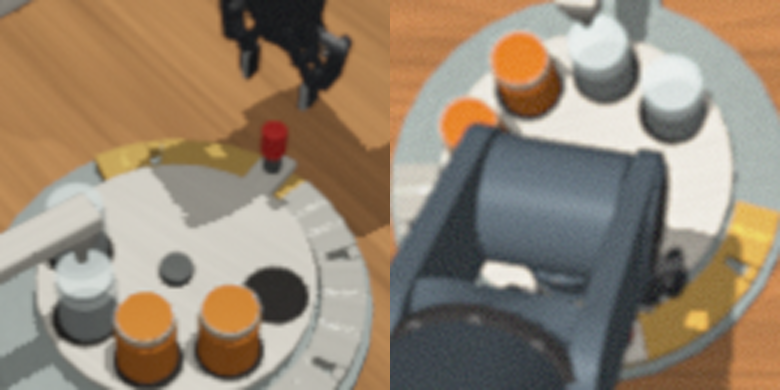

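The crop shows the knob low on its housing at about (273,140), and the jars standing. The "home" hypothesis gives r = 0.1689 m, matching the start, while "up" would give 0.162 m. I move the arm clear for a two-view check.

Request:
{"name": "arm_command", "arguments": {"series": [[[-30,0,0,0],[-30,0,0,0],[-10,0,-30,0],[0,0,-40,0],[0,0,-40,0],[0,0,-40,0],[0,0,-40,0],[0,0,-40,0],[0,0,-30,0],[0,0,0,0]]]}}

```text
t: 17.4
tcp_pos: [0.4311, 0.2934, 0.2441]
tool_rot: [0.436, 0.557, -0.437, 0.556]
force: [-0.8, 0.6, -0.0]
finger_gap: 0.701
```

```bash
python3 d.py;  python3 - <<'E'
from h import *
import hy
S,T=snapshot("scene"),snapshot("top")
a=blobs(S,*RED,(265,180,350,270));b=blobs(T,*RED,(200,180,280,230));print(a,b)
if a and b:
    m=lambda q:max(q,key=lambda t:t[1][4])[0]
    P,e=tri(m(a),m(b));v=P[:2]-hy.A;print("knob",P.round(4),e,"r",np.hypot(*v),"az",np.degrees(np.arctan2(v[1],v[0]))%360);hy.hyp(m(a))
out=[cv2.resize(I[y:y+130,x:x+130],(390,390),interpolation=cv2.INTER_CUBIC) for I,x,y in((S,215,180),(T,170,95))]
cv2.imwrite("pics/crop7.png",np.hstack(out)[:,:,::-1])
E
```

```text
t 17.4 tcp [0.4311 0.2934 0.2441] F [-0.79  0.62 -0.02] Ftool [ 0.02 -0.62 -0.79] gap 59.6 q6 98 zaz -76.17 xdown [-2.8e-03  1.0e-04 -1.0e+00] tcp r,az 0.3126 136.3
(329.27, 251.91)
up 0 r 0.1698 az 152.76
up 0.0095 r 0.167 az 150.52
(314.08, 230.07)
up 0 r 0.1731 az 184.02
up 0.0095 r 0.167 az 182.33
(306.49, 225.34)
up 0 r 0.1723 az 193.87
up 0.0095 r 0.1653 az 192.45
[(array([305.79, 225.86]), array([302, 220,   9,  14, 100], dtype=int32))] [(array([245.675 , 203.8125]), array([241, 199,  10,  11,  80], dtype=int32))]
knob [0.494  0.0374 0.1047] 1.3042940647561162e-05 r 0.16792733505134574 az 193.80335017891775
up 0 r 0.1692 az 194.06
up 0.0095 r 0.1623 az 192.62
```

View pics/crop7.png

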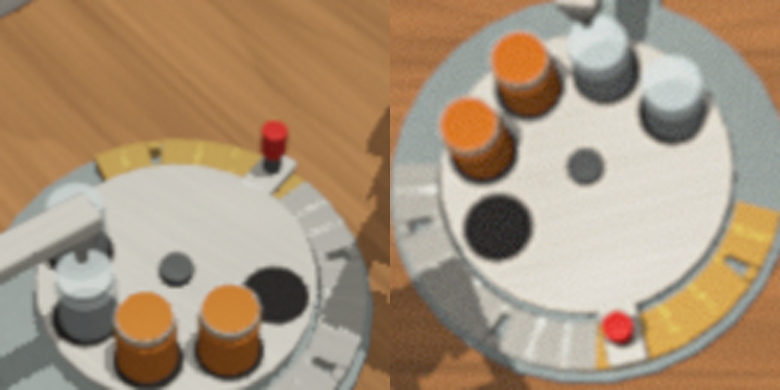

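The top view shows the knob in the brass part at about (618,327), the spout over the empty jar and all four jars standing. Its height is 0.1047 m against 0.1039 m at home at the start; a pin still on the plate would read about 0.1135 m. I average a few more frames, then hand in if that holds.

```bash
python3 - <<'E' | tail -3
from h import *
from station import ticket
m=lambda q:max(q,key=lambda t:t[1][4])[0]
Z=[]
for i in range(6):
    P,e=tri(m(blobs(snapshot("scene"),*RED,(265,180,350,270))),m(blobs(snapshot("top"),*RED,(200,180,280,230))));Z.append(P)
Z=np.array(Z);print(Z.mean(0).round(4),Z.std(0).round(4))
if Z[:,2].mean()<.1058: print("signed",ticket.sign_off())
E
```

```text
[0.4941 0.0376 0.1045] [0.0001 0.0001 0.0002]
the job is handed in; nothing more can be done
signed None
```

I moved the plunger to the next hole, in the brass, and handed the job in at about 18 s of the 61 s. The sign-off gives no verdict.

- **What I did:**
  - I gripped the knob across the radius so that closing would not load the pin, and lifted it about 14 mm.
  - I turned the tray about 30° and set the pin down on the plate.
  - I then pushed the knob along with loosely caged fingers at about 3 N, until the push force vanished as the spring dropped the pin.
- **Plunger home:** The two-view knob height averages 104.5 mm over six frames, against 103.9 mm when home at the start. A pin still on the plate would read about 113 mm. The 0.6 mm difference is within the camera calibration, though on its own it does not show the pin is down to the last millimetre.
- **Tray angle:** By the cameras, the tray turned about 41°. I did not push against the pin afterwards to feel that the tray is locked.
- **Jars and surroundings:** In the last picture all four jars stand in place, with the next empty jar at the spout, judged by eye. The gripper is clear of the tray. I did not remeasure the lids, tub or tape; the arm felt no contact away from the knob.
- **Forces:** The wrist force stayed around 11 N or below in every reading. The pin-on-plate force itself could not be measured.

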